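# Take the repaired power board out of the bench holder

## Task

The power board in the bench holder is repaired. Slide the jaw with the orange grip well open while the board stays on its rest, then lift the board out and lay it down gently, right way up and without dropping it, in the middle of the green mat, leaving the jaw open. Do not disturb the phone, solder spool, screwdriver or tub.

Things in the scene. Friction and masses are not known exactly. Their poses are not given: they have to be found in the camera images.
- holder: Low bench vise fixed to the table: steel base 260 (x) x 100 (y) x 12 mm, blue jaws 90 mm wide (y). Origin: centre of the underside; x runs from the fixed jaw (nearer the robot) to the sliding jaw. The sliding jaw, top 56 mm above the table, has a lip 6 mm over the end of the board that stops it lifting. The fixed jaw, top 50 mm up, is a plain stop without lip, 2 mm from the board.
- rest (a point): Centre of the top of the black rest block (70 x 50 mm) between the jaws, 40 mm above the table, 30 mm from the holder's origin towards the fixed jaw; axes as the holder's. The board's underside centre starts here, up to 8 mm off along y.
- jaw (a joint): Travel of the sliding jaw in m along the holder's +x (away from the board): 0 shut on the board, 0.05 fully open. Starts shut or up to 4 mm open, its lip always over the board; clear of the board from 0.008. Stays where it is left; sliding it takes 3 to 5 N.
- jaw_grip (a point): Middle of the orange upright grip on the sliding jaw, 80 mm above the table: a good TCP position to pinch it from above. The grip is 16 mm thick (holder's x), 36 mm wide (holder's y), from 56 to 92 mm above the table. Moves with the jaw; 55 mm from the holder's origin along +x with the jaw shut; axes as the holder's.
- board: Green circuit board on an aluminium plate, 120 (x) x 80 (y) x 6 mm, 0.25 kg, with a black finned heat sink 50 (x) x 34 (y) mm in its middle, 24 mm tall (top 30 mm above the underside). Origin: centre of the underside; z out of the component side. Starts with its axes along the holder's. Lift by the heat sink, pinching its 34 mm width.
- green_mat: Green mat for finished work, 160 x 160 x 4 mm, fixed to the table. Origin: centre of its underside, on the table; top 4 mm up.
- red_mat: Red mat for work waiting, 160 x 160 x 4 mm, fixed; origin as for the green mat. The phone lies on it. Nothing is to be done here.
- phone: Broken black phone 145 x 70 x 9 mm lying on the red mat; origin at the centre of its underside. Leave alone.
- spool: Metal solder spool standing on the table beyond the work, 60 mm diameter, 40 mm high; origin at the centre of its underside. Leave alone.
- screwdriver: Screwdriver 180 mm long lying on the table beyond the work; origin at the middle of its underside, x towards the tip. Leave alone.
- tub: Small clear tub with white lid, 70 mm diameter, 50 mm high, standing on the table beyond the work; origin at the centre of its underside. Leave alone.
Mind the look-alikes: they are no part of the job. Leave any yellow look-alike of the board alone.

How it is judged:
By the outcome, as a careful person would: the job done as asked, in the order asked, and still so for the second after the job is handed in, with the robot touching nothing.
It also fails if it takes over 50 s, if anything falls off the work surface, if the arm or the gripper's body presses on something with over 40 N, if the wrist force passes 120 N, or if a joint passes its speed limit or range.

## Robot

A 7-joint arm with a two-finger parallel gripper is mounted at the origin on the work surface. World frame = base frame: x ahead of the robot, y to its left, z up, the work surface at z = 0. Lengths are in mm, angles in rad, forces in N, time in s.
With the tool pointing down it reaches from about 400 to 875 mm from the base axis. Payload 4.4 kg.
Tool frame: the origin (TCP) lies between the finger pads, 19 mm behind the fingertips; this is the grasp point; z points along the fingers, y is the line along which they close (so a half turn about z gives the same grasp; the last joint's range is limited). The gripper opens to 85 mm and grips with 20 to 120 N. Pads are 22 mm wide; open, the fingers measure 114 mm over their backs; the gripper's body (76 mm by 85 mm) begins 54 mm behind the grasp point. The pads swing forward as they close: fully open they stand 13 mm farther back than shut.
Start: joints at [1.255, 0.628, 0.038, 1.517, -0.027, 0.996, -0.02], TCP at [160.713, -629.832, 250.013] pointing down, gripper open.
Joint ranges: [-3.06, 3.06], [-0.37, 2.12], [-1.25, 1.32], [0.18, 2.47], [-1.1, 4.24], [0.23, 1.98], [-2.94, 2.94]. Speed limits (rad/s): [2.57, 2.57, 3.14, 3.14, 3.14, 3.14, 3.14].

## Interface

Orientations are given as [roll, pitch, yaw] about the fixed x, y, z axes, in that order (R = Rz(yaw) Ry(pitch) Rx(roll)).
In Python, from cell import ctrl gives the robot as it stands.
- The arm moves only by the shell command python3 -m crank 'ROWS' [OPENING]. ROWS is JSON, a list that holds one entry, the list of rows, each a list of 4 numbers: the shift along the tool's x, y, z normalised to -1 to 1, where 1 is 2.5 cm, then the turn about the tool's z normalised to -1 to 1, where 1 is 0.08 rad. In form: [[[dx, dy, dz, turn], ...]]. A call has 1 to 12 rows; each row shifts and turns the commanded pose from where the row before left it, along the tool's axes as they then stand; what a row does not reach is not made up. A row lasts 1/12 s, in which the tool goes at most 41.7 mm and 7.16 degrees, less where a joint would pass 70% of its speed; a pose out of reach is approached as far as the arm can. A call with a number of a shift or a turn outside -1 to 1 is refused whole. A call with a gripper value outside its range is refused whole. OPENING is the closure, from -1 (fully open) to 1 (shut), set as the call begins (- or left out, the last holds). The fingers move at their own pace and stop on an object; the grip force is fixed at half the most. Time passes only in rows, so rows that do not move let the fingers close. It gives the time, the measured TCP pose, the force, the opening and the grip force at its end, in the units of the state.
- ctrl.read_state(): the state, without advancing time (a new reading comes with each control period).
- ctrl.get_image(name): name is "scene" or "side" or "wrist"; returns a dict with "img" (400x640x3 uint8, red, green, blue), "intrinsics" (3x3 intrinsics, pixels), "dist" ([k1, k2, p1, p2, k3] as OpenCV has them; the pictures are not rectified), "extrinsics" (4x4, takes a point from camera to world coordinates). Camera axes: x right, y up, looking along -z (the intrinsics and any distortion apply to the point x, -y, -z); pixel columns grow to the right and rows downward; lengths in mm; the calibration is good to about 2 mm. A picture is of the moment at which its call begins. There is no depth.
- ctrl.finish_job(): hands the job in; it is judged then, once.
Trained networks look in the newest picture that a camera, given by its name, has taken for a name from the list of things; names that differ only in an ending like _2 or _b are one class to them, and where a whole thing is asked for, a point or a joint stands for the part that bears it (a point fixed in the world has none). Each returns a list of dicts, best first, with "confidence" (0 to 1); they miss things now and then, are a little off and sometimes report something else, mostly with a low value. They report only what shows in the picture. A call takes as long as a camera call. They do not tell look-alikes from the thing itself.
- ctrl.find_in(camera, target): "position" ([row, column] in pixels, amid what is visible of it).
- ctrl.trace(camera, target): "mask" (400x640 bool, what is visible of it) and "position" ([row, column] in pixels, amid what is visible of it).
- ctrl.place_of(camera, target): "position" ([row, column] in pixels: a listed point, or the origin of a listed thing).
The state is a dict: "clock": time; "qpos": joint angles; "qd": joint speeds; "tau": joint torques, N m; "eef_pos": TCP position; "tool_rot": TCP orientation; "force": force on the tool from outside, world axes, zero at the start; "torque": the same for the moment, N m; "width": finger opening in mm; "gripper_force": force on a finger pad.
Only numpy, scipy, OpenCV 4.12 (cv2) and the standard library are available. Lean on these libraries where they do the work, as an engineer would, in place of code of your own. Each camera call takes 0.05 s, during which the arm holds its last target. There are 200 camera calls.

## Working session

There is one attempt and no reset: what is moved stays moved. The work goes in short steps, Python scripts to look and compute and a shell command to move; the robot and the scene stay as the last step left them, time stands still between calls to the robot, and variables do not carry over. Pictures are saved under pics/ and viewed, at most 10 in all, crops included, and the job is handed in when it is done.

```bash
mkdir -p pics; cat > h.py <<'E'
import numpy as np, cv2
from cell import ctrl
def ray(im,px):
    K=np.array(im["intrinsics"],float);d=np.array(im["dist"],float);E=np.array(im["extrinsics"],float)
    u=cv2.undistortPoints(np.array([[[px[1],px[0]]]],float),K,d)[0,0]
    return E[:3,3],E[:3,:3]@np.array([u[0],-u[1],-1.])
def at_z(im,px,z):
    o,r=ray(im,px);return o+r*(z-o[2])/r[2]
def tri(a,b):
    A=[];c=[]
    for im,px in (a,b):
        o,r=ray(im,px);r=r/np.linalg.norm(r);P=np.eye(3)-np.outer(r,r);A.append(P);c.append(P@o)
    return np.linalg.solve(sum(A),sum(c))
def proj(im,p):
    E=np.array(im["extrinsics"],float);q=E[:3,:3].T@(np.array(p,float)-E[:3,3])
    r=cv2.projectPoints(np.array([[q[0],-q[1],-q[2]]]),np.zeros(3),np.zeros(3),np.array(im["intrinsics"],float),np.array(im["dist"],float))[0][0,0]
    return r[::-1]
E
python3 - <<'E'
from h import *
np.set_printoptions(precision=1,suppress=True)
I={c:ctrl.get_image(c) for c in("scene","side")}
cv2.imwrite("pics/a.png",cv2.cvtColor(I["scene"]["img"],cv2.COLOR_RGB2BGR))
cv2.imwrite("pics/b.png",cv2.cvtColor(I["side"]["img"],cv2.COLOR_RGB2BGR))
Z=dict(holder=0,rest=40,jaw_grip=80,board=40,green_mat=0,red_mat=0,phone=4,spool=0,screwdriver=0,tub=0)
for t,z in Z.items():
    for c in I:
        for d in ctrl.place_of(c,t)[:3]:
            print(t,c,np.array(d["position"]),round(d["confidence"],2),at_z(I[c],d["position"],z)[:2])
s=ctrl.read_state();print(s["clock"],s["eef_pos"],s["tool_rot"],s["width"])
E
```

```text
holder scene [250.  379.5] 0.83 [452.8 315.6]
holder side [296.1 328.1] 0.79 [444.9 315.1]
rest scene [244.6 389.2] 0.94 [432.7 331. ]
rest side [288.2 335.4] 0.93 [423.  318.4]
jaw_grip scene [246.5 365.4] 0.64 [519.2 316.8]
jaw_grip side [263.9 312.1] 0.82 [500.4 302.6]
board scene [198.5 370.3] 0.82 [381.9 150.1]
board scene [288.4 440.5] 0.8 [387.7 530.7]
board scene [241.6 387. ] 0.71 [432.4 318.5]
board side [362.8 319.6] 0.83 [346.4 555.6]
board side [265.9 382.6] 0.77 [348.1 174.8]
board side [287.7 333.1] 0.75 [429.1 319.5]
green_mat scene [200.4 300.6] 0.78 [579.5  14. ]
green_mat side [228.5 334.1] 0.71 [568.2  26.2]
red_mat scene [131.7 289.8] 0.57 [ 452.6 -310. ]
red_mat side [189.6 402.3] 0.66 [ 459.  -308.5]
phone scene [134.6 290.9] 0.72 [ 458.3 -289.4]
phone scene [244.9 368. ] 0.7 [476.4 282.9]
phone side [191.4 399.7] 0.64 [ 461.  -285.5]
spool scene [260.3 289.5] 0.91 [723.8 205.2]
screwdriver scene [172.8 231.8] 0.71 [ 740.4 -222.8]
screwdriver side [247.3 262.8] 0.69 [713.7 216.8]
screwdriver side [180.9 321.7] 0.45 [ 741.4 -224.6]
tub scene [227.4 247.6] 0.71 [788.3  26.1]
tub side [212.4 270.4] 0.61 [794.9  43.8]
tub side [247.  262.2] 0.21 [716.1 216.4]
1.1 [ 160.7 -629.8  250. ] [-3.1 -0.   0.2] 85.51888055944798
```

View pics/a.png

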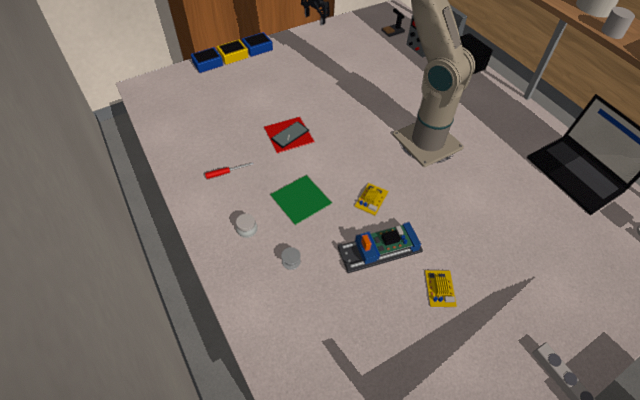

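View pics/b.png

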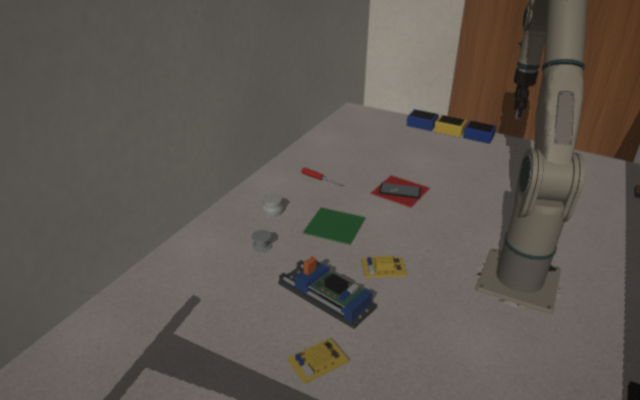

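The scene shows three board candidates: yellow at (198,370) and (288,440), and green with a black heat sink in the holder at (241,387). The green one is the job, and a wrist close-up will confirm it. The green mat is at (200,300).

```bash
cat >> h.py <<'E'
def go(x,y,z,yaw=None):
    s=ctrl.read_state();from scipy.spatial.transform import Rotation as R
    M=R.from_euler("xyz",s["tool_rot"]).as_matrix();d=M.T@(np.array([x,y,z])-s["eef_pos"])
    y0=np.arctan2(M[1,0],M[0,0]);print("t",round(s["clock"],2),"yaw",round(y0,4),"units",np.round(d/25,3),"turn",None if yaw is None else np.round(((yaw-y0+np.pi)%(2*np.pi)-np.pi)/-.08,2),"(tool z down: + turn lowers yaw)")
E
python3 -c "
from h import *
go(480,-350,270); go(560,-40,270)"
```

```text
t 1.1 yaw 0.2497 units [15.142 -7.689 -0.799] turn None (tool z down: + turn lowers yaw)
t 1.1 yaw 0.2497 units [ 21.307 -18.914  -0.798] turn None (tool z down: + turn lowers yaw)
```

```bash
python3 -m crank '[[[0.5,-0.25,-0.1,0],[0.95,-0.5,-0.1,0],[0.95,-0.5,-0.1,0],[0.95,-0.5,-0.1,0],[0.95,-0.5,-0.1,0],[0.95,-0.5,-0.1,0],[0.95,-0.5,-0.1,0],[0.95,-0.5,-0.1,0],[0.95,-0.5,0,0],[0.95,-0.5,0,0],[0.95,-0.5,0,0],[0.95,-0.5,0,0]]]' -1
python3 -m crank '[[[0.95,-0.5,0,0],[0.95,-0.5,0,0],[0.95,-0.5,0,0],[0.95,-0.5,0,0],[0.6,-0.95,0,0],[0.6,-0.95,0,-0.5],[0.6,-0.95,0,-1],[0.6,-0.95,0,-1],[0.6,-0.95,0,-1],[0.6,-0.95,0,-1],[0.6,-0.95,0,-1],[0.3,-0.5,0,-1]]]'
python3 -c "
from h import *
go(480,270,250,1.42)"
```

```text
clock: 2.1
eef_pos: [392.0, -420.7, 270.4]
tool_rot: [-3.142, -0.001, 0.251]
force: [0.2, -0.3, 0.8]
width: 85.3
gripper_force: 0.0
clock: 3.1
eef_pos: [501.3, -139.0, 270.4]
tool_rot: [-3.14, -0.002, 0.779]
force: [-0.0, 0.3, 0.4]
width: 85.4
gripper_force: 0.0
t 3.1 yaw 0.7789 units [ 10.888 -12.24    0.854] turn -8.01 (tool z down: + turn lowers yaw)
```

```bash
python3 -m crank '[[[0,0,0,-1],[0,0,0,-1],[0,0,0,-1],[0,0,0,-1],[0,0,0,-1],[0,0,0,-1],[0,0,0,-1],[0,0,0,-1],[0.9,-0.2,0,0],[0.9,-0.2,0,0],[0.9,-0.2,0,0],[0.9,-0.2,0,0]]]'
python3 -m crank '[[[0.9,-0.2,0,0],[0.9,-0.2,0,0],[0.9,-0.2,0,0],[0.9,-0.2,0,0],[0.9,-0.2,0,0],[0.9,-0.2,0,0],[0.9,-0.2,0,0],[0.9,-0.2,0,0],[0.9,-0.2,0,0],[0.9,-0.2,0,0],[0.9,-0.2,0,0],[0.5,-0.2,0,0]]]'
python3 -m crank '[[[0,0,0,0],[0,0,0,0]]]'
cat > look.py <<'E'
from h import *
import sys
np.set_printoptions(precision=1,suppress=True)
I={c:ctrl.get_image(c) for c in("wrist","scene","side")}
cv2.imwrite(sys.argv[1],cv2.cvtColor(I["wrist"]["img"],cv2.COLOR_RGB2BGR))
Z=dict(holder=0,rest=40,jaw_grip=80,board=40)
for t in sys.argv[2:]:
    for c in I:
        for d in ctrl.place_of(c,t)[:3]:
            print(t,c,np.array(d["position"]),round(d["confidence"],2),at_z(I[c],d["position"],Z.get(t,0))[:2])
s=ctrl.read_state();print(s["clock"],s["eef_pos"],s["tool_rot"],s["width"],s["qpos"])
E
python3 look.py pics/c.png holder rest jaw_grip board green_mat
```

```text
clock: 4.1
eef_pos: [495.3, -50.5, 270.3]
tool_rot: [3.141, -0.0, 1.41]
force: [0.6, -0.5, 1.0]
width: 85.6
gripper_force: 0.0
clock: 5.1
eef_pos: [477.2, 217.8, 270.5]
tool_rot: [3.141, -0.002, 1.413]
force: [0.9, 0.5, -0.1]
width: 85.4
gripper_force: 0.0
clock: 5.27
eef_pos: [477.4, 214.7, 270.2]
tool_rot: [-3.142, 0.0, 1.412]
force: [0.0, -1.4, 0.1]
width: 85.3
gripper_force: 0.0
holder scene [248.5 380.6] 0.89 [446.5 312.7]
holder scene [259.1 290.7] 0.41 [718.5 203.2]
holder scene [170.7 228. ] 0.4 [ 748.7 -239.3]
holder side [293.7 325.9] 0.83 [454.3 309.4]
rest scene [247.2 388.3] 0.88 [440.8 337.3]
rest side [290.1 334.6] 0.95 [421.6 326. ]
rest side [227.7 334.7] 0.33 [544.6  73.1]
jaw_grip wrist [ 80.3 343. ] 0.72 [509.8 299.9]
jaw_grip scene [244.8 368.4] 0.62 [507.9 316.4]
jaw_grip side [261.4 309.9] 0.93 [510.4 296.1]
board wrist [ 79.1 257. ] 0.76 [424.6 316.2]
board wrist [235.5 248.1] 0.61 [374.6 144.5]
board scene [197.6 372.2] 0.93 [374.  150.1]
board scene [290.9 439.7] 0.82 [394.9 535.8]
board scene [242.2 388.7] 0.76 [428.9 323. ]
board side [270.  384.4] 0.91 [337.2 188.9]
board side [288.8 336.4] 0.78 [419.7 319.3]
board side [357.1 318.8] 0.63 [355.4 542.1]
green_mat wrist [291.1 418.9] 0.62 [582.2   2.7]
green_mat scene [198.3 298.5] 0.63 [581.5   2.2]
green_mat side [227.7 334.4] 0.93 [569.3  21.7]
6.1667 [478.2 213.9 270. ] [ 3.1 -0.   1.4] 85.3927181809561 [-0.2  0.4 -0.4  1.8  0.2  0.9 -0.8]
```

View pics/c.png

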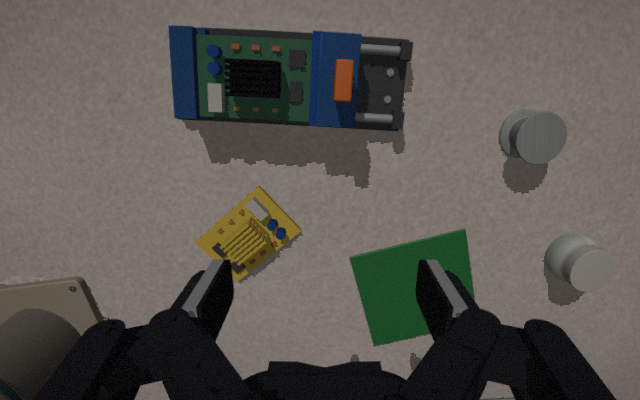

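The wrist picture shows the holder with a green board at (79,257), a black finned heat sink and the orange grip at (80,343). The nearest yellow look-alike lies separately at (240,248), and the green mat is at (290,418). I'll enlarge the holder to confirm and to pick corners.

```bash
python3 - <<'E'
from h import *
im=cv2.imread("pics/c.png")[15:145,160:420]
cv2.imwrite("pics/d.png",cv2.resize(im,None,fx=3,fy=3,interpolation=cv2.INTER_CUBIC))
E
```

```text
(no output)
```

View pics/d.png

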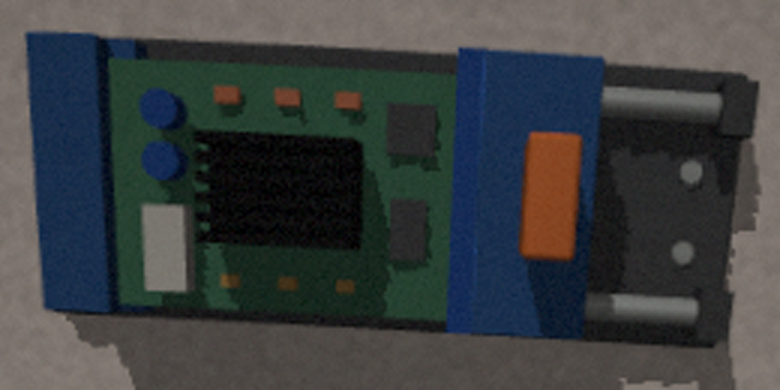

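The crop shows a green board with a black heat sink (crop 285,190), held between the blue jaws with the orange grip at (550,197). It isn't yellow, so it is the one meant. Next I work out the geometry from the corners.

```bash
cat > m.py <<'E'
from h import *
np.set_printoptions(precision=1,suppress=True)
im=ctrl.get_image("wrist")
def quad(n,pts,z):
    P=np.array([at_z(im,(r/3+15,c/3+160),z)[:2] for c,r in pts])
    u=P[1]-P[0]+P[2]-P[3];v=P[0]-P[3]+P[1]-P[2]
    print(n,P.mean(0),"size",np.hypot(*u)/2,np.hypot(*v)/2,"yaw x %.3f y %.3f"%(np.arctan2(u[1],u[0]),np.arctan2(-v[0],v[1])))
quad("grip",[(531,133),(582,135),(575,260),(522,258)],92)
quad("slidejaw",[(460,48),(603,58),(583,338),(447,332)],56)
quad("sink",[(212,135),(362,140),(360,248),(208,243)],70)
quad("fixed",[(28,33),(98,35),(112,312),(45,308)],50)
for c in("wrist","scene","side"):
    i=ctrl.get_image(c);d=ctrl.trace(c,"green_mat")[:1]
    if d:
        m=(d[0]["mask"]*255).astype(np.uint8);cs=max(cv2.findContours(m,0,2)[0],key=cv2.contourArea)
        b=cv2.boxPoints(cv2.minAreaRect(cs));ap=cv2.approxPolyDP(cs,8,True)[:,0]
        P=np.array([at_z(i,(p[1],p[0]),4)[:2] for p in ap]);print(c,d[0]["confidence"],P.round(0).tolist(),P.mean(0))
go(509,304,150,1.4)
E
python3 m.py
```

```text
grip [511.1 298.3] size 15.31986782012028 35.138977944474675 yaw x -0.196 y -0.212
slidejaw [503.7 300. ] size 46.033678154431854 88.831714856898 yaw x -0.215 y -0.215
sink [429.6 314.1] size 47.854204852941706 32.631821220887225 yaw x -0.202 y -0.250
fixed [355.1 333. ] size 23.456527568644372 88.47877640708221 yaw x -0.224 y -0.220
wrist 0.96 [[646.0, 92.0], [492.0, 74.0], [510.0, -81.0], [592.0, -71.0], [576.0, 1.0], [585.0, 58.0], [607.0, 54.0], [659.0, -19.0]] [583.4  13.5]
scene 0.76 [[505.0, -74.0], [654.0, -62.0], [645.0, 94.0], [492.0, 75.0]] [573.6   8.3]
side 0.89 [[643.0, 82.0], [490.0, 77.0], [503.0, -70.0], [657.0, -55.0]] [573.1   8.5]
t 6.52 yaw 1.4098 units [3.8 0.6 4.8] turn 0.12 (tool z down: + turn lowers yaw)
```

```bash
python3 -m crank '[[[0,0,0,0.67],[0.6,0,0.5,0],[0.6,0,0.5,0],[0.6,0,0.5,0],[0.6,0,0.5,0],[0.6,0,0.5,0],[0.5,0.2,0.5,0],[0,0.2,0.5,0],[0,0,0.5,0],[0,0,0,0],[0,0,0,0],[0,0,0,0]]]' 0
python3 -c "
from h import *
go(511,298.5,80,1.356)
np.set_printoptions(precision=1,suppress=True)
for c in('scene','side','wrist'):
    i=ctrl.get_image(c);print(c,[(at_z(i,d['position'],80)[:2],round(d['confidence'],2)) for d in ctrl.place_of(c,'jaw_grip')[:1]])
    cv2.imwrite('pics/e_%s.png'%c,cv2.cvtColor(i['img'],cv2.COLOR_RGB2BGR))
"
```

```text
clock: 7.52
eef_pos: [507.0, 296.8, 170.5]
tool_rot: [3.141, -0.0, 1.355]
force: [0.6, -0.0, 0.8]
width: 42.7
gripper_force: 0.0
t 7.52 yaw 1.3555 units [0.101 0.141 3.621] turn -0.01 (tool z down: + turn lowers yaw)
scene [(array([518.5, 324.5]), 0.69)]
side [(array([502.8, 299.1]), 0.62)]
wrist [(array([512.1, 298.1]), 0.71)]
```

View pics/e_wrist.png

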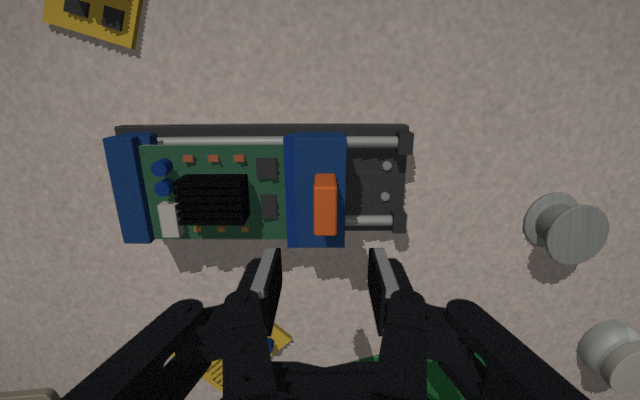

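The grip stands squarely between the fingers at (204,325). I go down, pinch it and slide the jaw.

```bash
python3 -m crank '[[[0.1,0.14,0.5,0],[0,0,0.5,0],[0,0,0.5,0],[0,0,0.5,0],[0,0,0.5,0],[0,0,0.4,0],[0,0,0.3,0],[0,0,0.2,0],[0,0,0.2,0],[0,0,0,0],[0,0,0,0]]]'
python3 -m crank '[[[0,0,0,0],[0,0,0,0],[0,0,0,0],[0,0,0,0],[0,0,0,0],[0,0,0,0]]]' 1
```

```text
clock: 8.73
eef_pos: [510.7, 299.0, 80.1]
tool_rot: [3.141, -0.0, 1.356]
force: [-0.9, -0.8, 0.8]
width: 42.4
gripper_force: 0.0
clock: 9.23
eef_pos: [510.5, 299.2, 80.7]
tool_rot: [3.141, -0.001, 1.356]
force: [-1.0, -0.7, 6.3]
width: 14.9
gripper_force: 59.3
```

```bash
python3 -m crank '[[[0,0.1,0,0],[0,0.2,0,0],[0,0.2,0,0],[0,0.2,0,0],[0,0.2,0,0],[0,0.2,0,0],[0,0.2,0,0],[0,0.2,0,0],[0,0.2,0,0],[0,0.1,0,0],[0,0,0,0],[0,0,0,0]]]'
python3 -m crank '[[[0,0,0,0],[0,0,0,0],[0,0,0,0],[0,0,0,0]]]' 0.2
python3 -m crank '[[[0,0,-0.4,0],[0,0,-0.8,0],[0,0,-0.8,0],[0,0,-0.8,0],[0,0,-0.8,0],[0,0,-0.4,0],[0,0,0,0],[0,0,0,0]]]'
python3 look.py pics/f.png jaw_grip board rest
```

```text
clock: 10.23
eef_pos: [555.1, 289.5, 80.8]
tool_rot: [3.141, -0.001, 1.356]
force: [-0.4, -0.5, 5.3]
width: 15.1
gripper_force: 59.2
clock: 10.57
eef_pos: [554.6, 289.2, 79.9]
tool_rot: [3.142, 0.0, 1.356]
force: [-0.0, 1.1, -0.8]
width: 34.0
gripper_force: 0.0
clock: 11.23
eef_pos: [554.7, 289.3, 180.3]
tool_rot: [3.141, -0.0, 1.356]
force: [-0.2, 0.5, -0.1]
width: 34.5
gripper_force: 0.0
jaw_grip wrist [202.9 327.5] 0.55 [558.7 290.5]
jaw_grip scene [248.9 353.9] 0.82 [554.2 306.6]
jaw_grip scene [228.4 247.2] 0.6 [803.9  81.3]
jaw_grip side [252.9 293.4] 0.64 [567.1 285.1]
board wrist [187.9 168. ] 0.7 [424.9 319.4]
board scene [292.4 440.2] 0.75 [396.7 540.3]
board scene [237.5 388.8] 0.69 [418.4 308.9]
board scene [199.7 368.7] 0.52 [389.6 151.7]
board side [289.9 339.1] 0.95 [411.7 319.8]
board side [358.  319.3] 0.84 [353.2 543.9]
board side [267.7 384.7] 0.62 [340.1 179.4]
rest scene [244.8 387.7] 0.75 [437.3 329.2]
rest scene [199.7 299.2] 0.23 [595.9  35.7]
rest side [286.7 335.3] 0.74 [425.8 313.3]
11.8333 [554.5 289.3 179.9] [-3.1  0.   1.4] 34.020031444108575 [-0.3  0.7 -0.3  1.7  0.3  0.8 -1. ]
```

View pics/f.png

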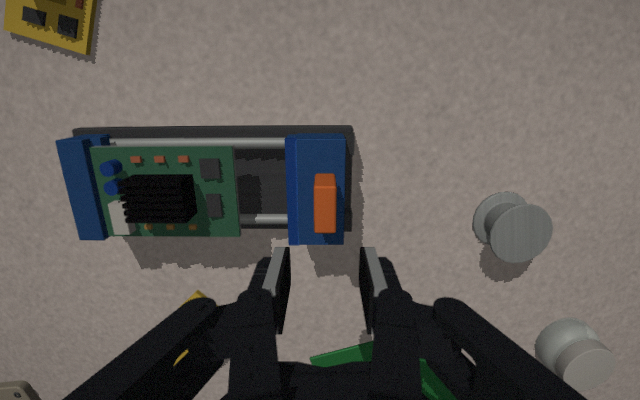

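The jaw now stands about 45 mm open, the grip is at (204,325), and the board is still on its rest at (190,168). I turn 90° and go over the heat sink.

```bash
python3 -m crank '[[[0,0,0,-1],[0,0,0,-1],[0,0,0,-1],[0,0,0,-1],[0,0,0,-1],[0,0,0,-1],[0,0,0,-1],[0,0,0,-1],[0,0,0,-1],[0,0,0,-1],[0,0,0,-1],[0,0,0,-1]]]' -0.5
python3 -m crank '[[[0,0,0,-1],[0,0,0,-1],[0,0,0,-1],[0,0,0,-1],[0,0,0,-1],[0,0,0,-1],[0,0,0,-1],[0,0,0,-0.6],[0,0,0,0]]]'
python3 -m crank '[[[0.6,0,0,0],[0.6,0,0,0],[0.6,0,0,0],[0.6,0,0,0],[0.6,0,0,0],[0.6,0,0,0],[0.6,0,0,0],[0.6,0,0,0],[0.3,-0.1,0,0],[0,0,0,0],[0,0,0,0]]]'
python3 -c "
from h import *
i=ctrl.get_image('wrist')
cv2.imwrite('pics/g.png',cv2.cvtColor(i['img'],cv2.COLOR_RGB2BGR))
go(429.5,314,71,2.927)"
```

```text
clock: 12.83
eef_pos: [554.7, 289.2, 180.1]
tool_rot: [3.141, 0.0, 2.32]
force: [0.2, 0.7, -0.0]
width: 63.9
gripper_force: 0.0
clock: 13.58
eef_pos: [554.7, 289.1, 179.9]
tool_rot: [3.142, -0.0, 2.925]
force: [0.2, -0.4, -0.2]
width: 64.2
gripper_force: 0.0
clock: 14.5
eef_pos: [430.1, 314.2, 180.2]
tool_rot: [-3.142, 0.001, 2.924]
force: [-0.4, -0.1, -0.3]
width: 64.1
gripper_force: 0.0
t 14.55 yaw 2.9228 units [ 0.047 -0.014  4.364] turn -0.05 (tool z down: + turn lowers yaw)
```

View pics/g.png

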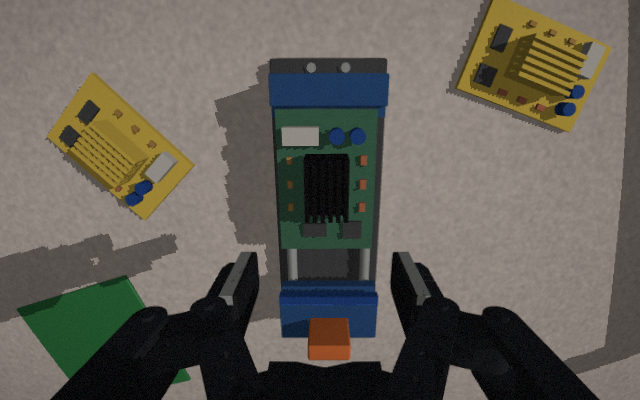

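The green board is upright in view with its sink at about (187,327), squarely aligned, and both yellow boards are clear to the sides. I refine the sink centre.

```bash
python3 - <<'E'
from h import *
i=ctrl.get_image('wrist')
P=np.array([at_z(i,p,70)[:2] for p in [(155,305),(155,349),(221,350),(221,305)]]);print(P,P.mean(0))
B=np.array([at_z(i,p,46)[:2] for p in [(108,274),(108,379),(248,373),(248,280)]]);print(B,B.mean(0))
go(*P.mean(0),71,2.927)
E
```

```text
[[393.62690639 307.34042057]
 [400.62210786 338.64755071]
 [451.86125198 329.27740542]
 [444.20108295 295.02596039]] [422.5778373  317.57283427]
[[356.95146339 290.20303426]
 [374.60668839 369.24665462]
 [492.11301055 344.02903084]
 [474.09439837 263.47581648]] [424.44139018 316.73863405]
t 14.6 yaw 2.9223 units [0.354 0.065 4.36 ] turn -0.06 (tool z down: + turn lowers yaw)
```

```bash
python3 -m crank '[[[0.22,0.05,0.5,-0.05],[0,0,0.6,0],[0,0,0.6,0],[0,0,0.6,0],[0,0,0.6,0],[0,0,0.5,0],[0,0,0.4,0],[0,0,0.3,0],[0,0,0.2,0],[0,0,0.06,0],[0,0,0,0],[0,0,0,0]]]'
python3 -m crank '[[[0,0,0,0],[0,0,0,0],[0,0,0,0],[0,0,0,0],[0,0,0,0],[0,0,0,0]]]' 1
```

```text
clock: 15.6
eef_pos: [424.7, 317.1, 71.4]
tool_rot: [3.141, 0.001, 2.928]
force: [0.4, -0.2, -0.6]
width: 63.9
gripper_force: 0.0
clock: 16.1
eef_pos: [424.7, 317.1, 71.8]
tool_rot: [3.141, 0.001, 2.928]
force: [-1.9, -1.1, 5.7]
width: 32.5
gripper_force: 61.1
```

```bash
python3 -m crank '[[[0,0,-0.1,0],[0,0,-0.2,0],[0,0,-0.3,0],[0,0,-0.4,0],[0,0,-0.5,0],[0,0,-0.5,0],[0,0,-0.5,0],[0,0,-0.5,0],[0,0,-0.4,0],[0,0,-0.3,0],[0,0,-0.2,0],[0,0,0,0]]]'
python3 - <<'E'
from h import *
i=ctrl.get_image('side');w=ctrl.get_image('wrist')
cv2.imwrite('pics/k.png',cv2.cvtColor(np.hstack([i['img'][180:340,220:460].repeat(2,0).repeat(2,1)[:,:400],w['img'][80:400,120:520]]),cv2.COLOR_RGB2BGR))
go(573.5,9,150,2.927)
E
```

```text
clock: 17.1
eef_pos: [424.9, 317.1, 169.6]
tool_rot: [3.14, 0.001, 2.928]
force: [0.2, -0.2, -2.3]
width: 32.8
gripper_force: 60.3
t 17.2 yaw 2.928 units [ -8.436 -10.758   0.738] turn 0.01 (tool z down: + turn lowers yaw)
```

View pics/k.png

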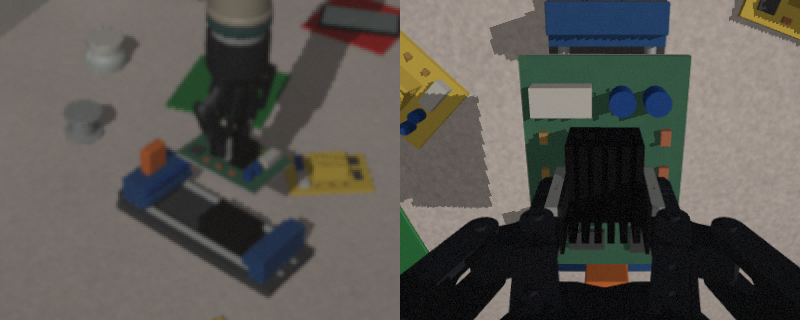

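The board is clear of the holder and hangs level in the grip, and the jaw stayed open. I carry it to the mat and square it up.

```bash
python3 -m crank '[[[-0.2,-0.25,0,0],[-0.4,-0.5,0,0],[-0.6,-0.75,0,0],[-0.7,-0.9,0,0],[-0.7,-0.9,0,0],[-0.7,-0.9,0,0],[-0.7,-0.9,0,0],[-0.7,-0.9,0,0],[-0.7,-0.9,0,0],[-0.7,-0.9,0,0],[-0.7,-0.9,0,0],[-0.7,-0.9,0,0]]]'
python3 -m crank '[[[-0.5,-0.7,0,0],[-0.4,-0.4,0,0],[-0.2,-0.1,0,0],[0,0,0,-0.6],[0,0,0,-0.6],[0,0,0,-0.6],[0,0,0,-0.6],[0,0,0,-0.6],[0,0,0,-0.6],[0,0,0,-0.2],[0,0,0,0],[0,0,0,0]]]'
python3 - <<'E'
from h import *
i=ctrl.get_image('wrist')
cv2.imwrite('pics/m.png',cv2.cvtColor(i['img'],cv2.COLOR_RGB2BGR))
for c in('wrist','scene','side'):
    i=ctrl.get_image(c);
    for d in ctrl.place_of(c,'green_mat')[:1]: print(c,d['confidence'],at_z(i,d['position'],0)[:2])
go(575,8,38,2.927+.3)
E
```

```text
clock: 18.2
eef_pos: [556.8, 40.2, 167.7]
tool_rot: [-3.141, -0.002, 2.928]
force: [-0.1, 0.2, -2.0]
width: 32.5
gripper_force: 60.2
clock: 19.2
eef_pos: [577.1, 7.8, 168.2]
tool_rot: [3.141, -0.001, -3.051]
force: [-0.2, 1.1, -3.1]
width: 32.6
gripper_force: 60.3
scene 0.68 [574.52254965  12.2119815 ]
side 0.48 [ 456.056133   -277.02336755]
t 19.55 yaw -3.0512 units [0.094 0.033 5.224] turn 0.06 (tool z down: + turn lowers yaw)
```

View pics/m.png

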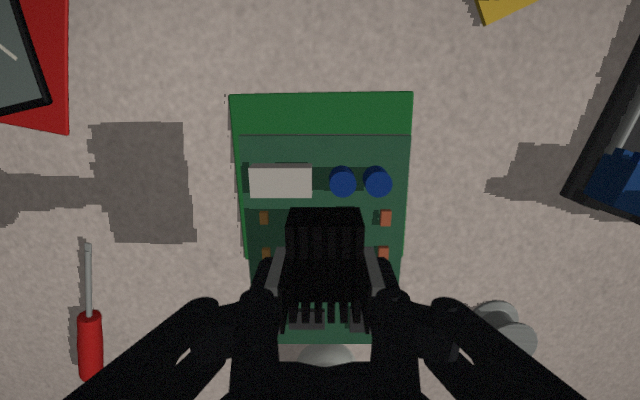

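The board is squared up over the mat: mat edge at row 93, columns 229–412, and board edge at row 134, columns 240–411. I check the centring from these edges.

```bash
python3 - <<'E'
from h import *
i=ctrl.get_image('wrist')
def c(a,b,z,h):
    p,q=at_z(i,a,z)[:2],at_z(i,b,z)[:2];u=(q-p)/np.hypot(*(q-p));n=np.array([-u[1],u[0]]);m=(p+q)/2
    e=np.array(ctrl.read_state()['eef_pos'][:2]);n*=np.sign(n@(e-m));print(np.hypot(*(q-p)),u,m+n*h)
c((93,229),(92,412),4,80)
c((134,240),(134,411),142.4,60)
E
```

```text
156.29890340831463 [-0.09396622  0.99557539] [579.20735799   3.59721566]
78.59618705773441 [-0.08933052  0.99600204] [576.17320651   6.92885485]
```

```bash
python3 -m crank '[[[0,0,0.2,0],[0,0,0.5,0],[0,0,0.7,0],[0,0,0.7,0],[0,0,0.7,0],[0,0,0.7,0],[0,0,0.6,0],[0,0,0.4,0],[0,0,0.3,0],[0,0,0.2,0],[0,0,0.1,0],[0,0,0,0]]]'
python3 -m crank '[[[0,0,0.04,0],[0,0,0.04,0],[0,0,0.04,0],[0,0,0.03,0],[0,0,0,0],[0,0,0,0]]]'
```

```text
clock: 20.6
eef_pos: [577.4, 7.5, 40.9]
tool_rot: [3.142, 0.0, -3.051]
force: [0.1, -0.5, -1.8]
width: 32.5
gripper_force: 60.2
clock: 21.1
eef_pos: [577.4, 7.4, 37.4]
tool_rot: [-3.142, 0.0, -3.051]
force: [0.4, -0.0, -2.1]
width: 32.5
gripper_force: 60.2
```

```bash
python3 -m crank '[[[0,0,0.02,0],[0,0,0.02,0],[0,0,0.02,0],[0,0,0,0],[0,0,0,0]]]'
```

```text
clock: 21.52
eef_pos: [577.4, 7.4, 35.8]
tool_rot: [-3.142, 0.0, -3.051]
force: [-0.2, 0.2, -0.5]
width: 32.8
gripper_force: 60.3
```

```bash
python3 -m crank '[[[0,0,0.02,0],[0,0,0,0],[0,0,0,0]]]'
python3 -m crank '[[[0,0,0,0],[0,0,0,0],[0,0,0,0],[0,0,0,0]]]' -0.4
python3 -m crank '[[[0,0,-0.2,0],[0,0,-0.4,0],[0,0,-0.8,0],[0,0,-0.8,0],[0,0,-0.8,0],[0,0,-0.8,0],[0,0,-0.8,0],[0,0,-0.8,0],[0,0,-0.4,0],[0,0,0,0],[0,0,0,0]]]'
python3 - <<'E'
from h import *
i=ctrl.get_image('wrist');s=ctrl.get_image('side')
cv2.imwrite('pics/n.png',cv2.cvtColor(np.hstack([s['img'][170:340,220:460].repeat(2,0).repeat(2,1)[:340,:400],i['img'][60:400,120:520]]),cv2.COLOR_RGB2BGR))
E
```

```text
clock: 21.77
eef_pos: [577.4, 7.4, 35.8]
tool_rot: [-3.141, 0.0, -3.051]
force: [-1.7, -1.5, 5.4]
width: 32.6
gripper_force: 61.2
clock: 22.1
eef_pos: [577.5, 7.5, 35.1]
tool_rot: [3.141, 0.0, -3.051]
force: [0.3, 0.6, -0.8]
width: 59.4
gripper_force: 0.0
clock: 23.02
eef_pos: [577.4, 7.2, 180.6]
tool_rot: [-3.141, 0.001, -3.051]
force: [-0.6, -0.6, 0.0]
width: 59.8
gripper_force: 0.0
```

View pics/n.png

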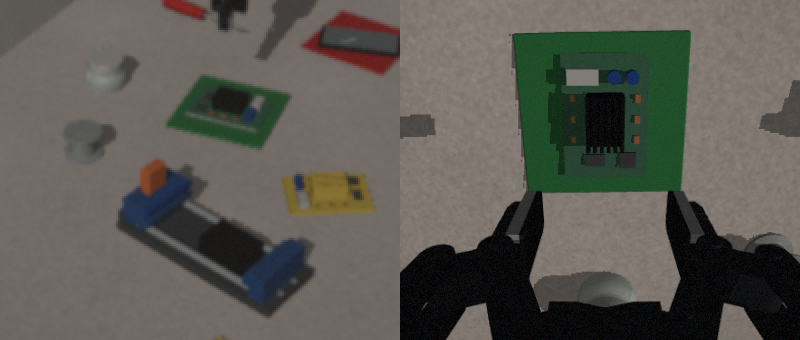

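The board lies flat, right way up and centred on the mat (both centred near column 603, row 112). The jaw is open and everything else is untouched.

```bash
python3 -c "
from cell import ctrl
print(ctrl.finish_job())"
```

```text
the job is handed in; nothing more can be done
None
```

I slid the jaw about 45 mm open and laid the green board flat, right way up, in the middle of the green mat with the jaw left open; the job was handed in at about 23 s, with no verdict returned.

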